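# Open the child-resistant cap of the red cleaner bottle

### The arm

A 6-joint arm with a two-finger parallel gripper is mounted at the origin on a cart in front of the work surface, level with it; the furniture and walls round the work are solid. World frame = base frame: x ahead of the robot, y to its left, z up, the work surface at z = 0. Lengths are in m, angles in rad, forces in N, time in s.
With the tool pointing down it reaches from about 0.425 to 0.95 m from the base axis. Payload 3.5 kg.
Tool frame: the origin (TCP) lies at the very end of the fingers, on their centre line; the grasp point (between the pads) lies 19 mm behind it (ctrl.grip_point_offset is the distance from the TCP to the grasp point, in m); z points along the fingers, y is the line along which they close (so a half turn about z gives the same grasp; the last joint's range is limited). The gripper opens to 85 mm and grips with 20 to 120 N. Pads are 22 mm wide; open, the fingers measure 114 mm over their backs; the gripper's body (76 mm by 85 mm) begins 54 mm behind the grasp point. The pads swing forward as they close: fully open they stand 13 mm farther back than shut.
Start: joints at [1.078, 0.286, 1.577, -0, 1.279, -0.15], TCP at [0.227, 0.636, 0.205] pointing down, gripper open.
Joint ranges: [-2.77, 2.77], [-0.9, 2.22], [0.21, 2.48], [-1.53, 4.67], [0.24, 2.81], [-2.84, 2.84]. Speed limits (rad/s): [2.79, 2.79, 3.14, 3.14, 3.14, 3.14].

### API

Orientations are given as a unit quaternion [x, y, z, w].
In Python, from plant import telemetry, vision, ctrl gives the robot as it stands.
- The arm moves only by the tool arm_command, never from a script. Its argument "series" is one flat list of numbers, 7 for each row, row after row: the shift along the tool's x, y, z in cm, then the turn, a rotation vector about the tool's x, y, z in degrees, then the closure, from 0 (fully open) to 1 (shut). A call has 1 to 10 rows; each row is the pose to reach, as a shift and turn from the pose commanded when the call began, along the tool's axes at that moment; what a row does not reach only later rows make up. A row lasts 1/12 s, in which the tool goes at most 41.7 mm and 7.16 degrees, less where a joint would pass 70% of its speed; a pose out of reach is approached as far as the arm can. A call with a gripper value outside its range is refused whole. The fingers move at their own pace and stop on an object; "force" is the grip in N (left out, the last holds). Time passes only in rows, so rows that repeat a pose let the fingers close. It gives the time, the measured TCP pose, the force, the opening and the grip force at its end, in the units of the state.
- telemetry.get_state(): the state, without advancing time (a new reading comes with each control period).
- vision.read_camera(name): name is "side" or "top"; returns a dict with "color" (480x640x3 uint8, blue, green, red), "K" (3x3 intrinsics, pixels), "rvec" (rotation vector, rad) and "tvec" (3), from world to camera coordinates, as OpenCV has them. Camera axes: x right, y down, z forward; pixel columns grow to the right and rows downward; lengths in m; the calibration is good to about 2 mm. A picture is of the moment at which its call begins. There is no depth.
- ctrl.sign_off(): hands the job in; it is judged then, once.
The state is a dict: "time": time; "qpos": joint angles; "dq": joint speeds; "joint_efforts": joint torques, N m; "eef_pos": TCP position; "tcp_rot": TCP orientation; "contact_force": force on the tool from outside, world axes, zero at the start; "wrist_torque": the same for the moment, N m; "opening": opening from 0.0 (shut) to 1.0 (fully open); "finger_force": force on a finger pad.
Only numpy, scipy, OpenCV 4.12 (cv2) and the standard library are available. Lean on these libraries where they do the work, as an engineer would, in place of code of your own. Each camera call takes 0.05 s, during which the arm holds its last target. There are 200 camera calls.

### The job

The cheese stall's boards are about to be wiped down: unlock the red-capped cleaner bottle for that. Its cap is child-resistant, so press it down and, keeping it down, turn it anticlockwise (seen from above) until it stops, then let go so that the cap springs back up. Keep the blue-capped bottle locked.

Things in the scene. Friction and masses are not known exactly. Their poses are not given: they have to be found in the camera images.
- red_cap_top (a point): Top centre of the red cap: round, ribbed, 42 mm across, 34 mm high, top 166 mm above the table; grip its side from above at any yaw. Below it a 37 mm white collar, then the fixed white bottle (red band), whose shoulder widens from 40 mm at height 113 to 68 mm at height 92. z up; goes down with the cap but does not turn with it. Other things near are no taller.
- red_press (a joint): Downward travel of the red cap, m: 0 up at rest on its spring, 0.006 fully down (3 N to start, 10 N fully down). Pressed 5 to 6 mm, teeth inside it drive the inner cap; up, it just spins and drives nothing. As found, pressing straight down seats the teeth. If spun first, they may meet tip to tip about 2 mm down: turn up to 0.4 rad and press again.
- red_thread (a joint): Turn of the red bottle's inner cap (white collar with black pointer under the red cap), rad: 0 locked (pointer at black mark), 1.05 fully open at a hard stop (green mark), growing anticlockwise from above. Friction 0.12 N m; stays where left. Up to 0.3 rad of play before it follows the pressed cap, so about 1.35 rad of turning opens it.
- blue_thread (a joint): The same for the inner cap of the other bottle, of the same shape with blue cap and blue band, also fixed; 0 is locked and it stays so. The bottles' axes are at least 150 mm apart, side by side; which one is on the left varies.

How it is judged:
By the outcome, as a careful person would: the job done as asked, in the order asked, and still so for the second after the job is handed in, with the robot touching nothing.
It also fails if it takes over 38 s, if anything falls off the work surface, if the arm or the gripper's body presses on something with over 40 N, if the wrist force passes 120 N, or if a joint passes its speed limit or range.

## Working session

There is one attempt and no reset: what is moved stays moved. The work goes in short steps, Python scripts to look and compute and a tool call to move; the robot and the scene stay as the last step left them, time stands still between calls to the robot, and variables do not carry over. Pictures are saved under pics/ and viewed, at most 10 in all, crops included, and the job is handed in when it is done.

Besides the shell and the picture viewer there is one more tool, called after "Emit:" by a JSON object that holds its "name" and its "arguments". arm_command: Moves the arm, as the interface text tells. Its arguments: {"type":"object","properties":{"series":{"type":"array","items":{"type":"number"}},"force":{"type":"number"}},"required":["series"]}

```bash
mkdir -p pics; cat > h.py <<'E'
import numpy as np, cv2
from plant import telemetry, vision, ctrl
def cam(n):
    c=vision.read_camera(n); R=cv2.Rodrigues(np.array(c["rvec"],float))[0]
    return c["color"],np.array(c["K"],float),R,np.array(c["tvec"],float).ravel()
def ray(c,uv):
    _,K,R,t=c; o=-R.T@t; d=R.T@np.linalg.inv(K)@np.array([uv[0],uv[1],1.]); return o,d/np.linalg.norm(d)
def plane(c,uv,z):
    o,d=ray(c,uv); return o+d*(z-o[2])/d[2]
def proj(c,p):
    _,K,R,t=c; q=K@(R@np.array(p)+t); return q[:2]/q[2]
def tri(c1,u1,c2,u2):
    o1,d1=ray(c1,u1);o2,d2=ray(c2,u2)
    s=np.linalg.lstsq(np.c_[d1,-d2],o2-o1,rcond=None)[0]
    a=o1+s[0]*d1;b=o2+s[1]*d2; return (a+b)/2,np.linalg.norm(a-b)
def blobs(img,kind,amin=60):
    h=cv2.cvtColor(img,cv2.COLOR_BGR2HSV)
    if kind=='red': m=cv2.inRange(h,(0,130,60),(8,255,255))|cv2.inRange(h,(172,130,60),(180,255,255))
    else: m=cv2.inRange(h,(100,130,50),(125,255,255))
    n,l,s,ce=cv2.connectedComponentsWithStats(m)
    return [(s[i].tolist(),ce[i].round(1).tolist()) for i in range(1,n) if s[i][4]>amin],l
E
python3 - <<'E'
from h import *
for n in("side","top"):
    c=cam(n); cv2.imwrite(f"pics/{n}0.png",c[0]); print(n,"cam at",(-c[2].T@c[3]).round(3),c[1][0,0])
    for k in("red","blue"): print(k,blobs(c[0],k)[0])
s=telemetry.get_state(); print(s)
E
```

```text
side cam at [ 0.065 -0.621  0.516] 504.2057882279525
red [([297, 198, 23, 25, 341], [309.6, 209.8])]
blue [([379, 243, 27, 13, 145], [391.9, 249.5])]
top cam at [0.426 0.014 0.984] 445.2780216409235
red [([198, 39, 131, 98, 10078], [262.3, 86.9]), ([265, 215, 23, 23, 344], [276.3, 226.2])]
blue [([336, 128, 201, 23, 2863], [436.1, 138.0]), ([339, 148, 157, 39, 2130], [419.1, 168.0]), ([450, 148, 48, 9, 178], [481.3, 150.4]), ([382, 211, 24, 23, 343], [392.9, 222.3]), ([368, 219, 21, 26, 80], [374.1, 235.0])]
{'time': 0.1, 'qpos': array([ 1.07800861e+00,  2.87094039e-01,  1.57803275e+00, -3.26713200e-06,
        1.27859030e+00, -1.49985306e-01]), 'dq': array([ 6.43999570e-06, -1.28033157e-03, -8.55142395e-04,  1.48979606e-03,
        4.82306607e-04,  2.87534632e-05]), 'joint_efforts': array([ 4.29353004e-04, -4.07294905e+01, -2.93699473e+01, -1.53712535e-04,
        3.39228369e-03, -1.54835999e-05]), 'eef_pos': array([0.22653983, 0.63516172, 0.20337308]), 'tcp_rot': array([ 1.70562626e-01,  9.85346265e-01, -1.00832110e-03, -3.34051013e-04]), 'contact_force': array([-0.85678465, -0.48135407, -0.43092801]), 'wrist_torque': array([ 0.06020974,  0.00420673, -0.00021069]), 'finger_force': 0.0, 'opening': 1.0019871929391588}
```

View pics/side0.png

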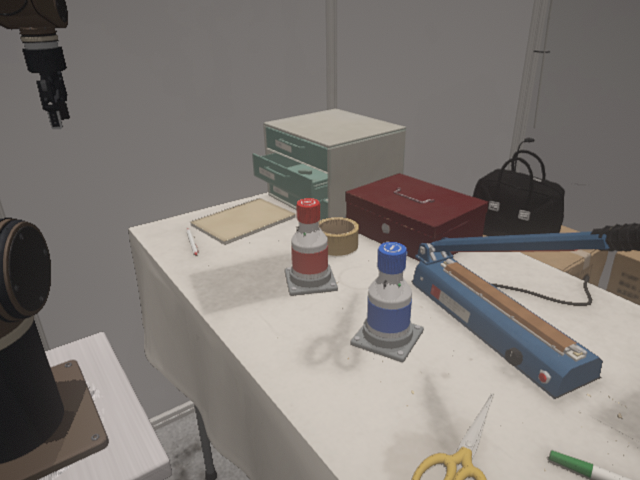

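View pics/top0.png

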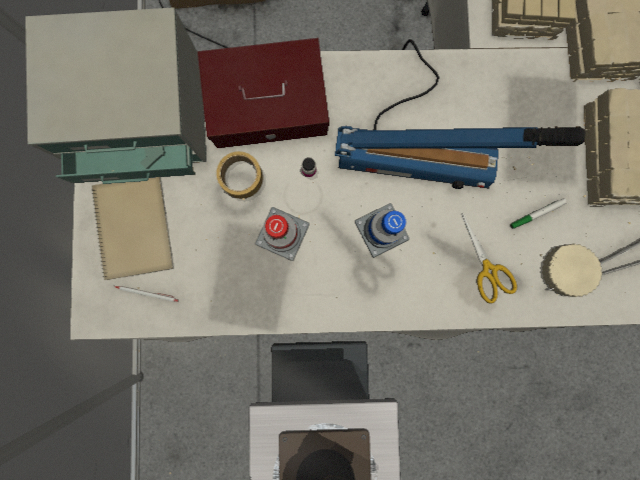

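The top view shows the red cap disc at about (276,226) and the blue cap at (393,222). In the side view the red cap blob spans 297–320 × 198–223, with its top ellipse centred near (308.5,202.3). The blue cap is at about (392,250).

```bash
python3 - <<'E'
from h import *
T=cam("top");S=cam("side")
p,e=tri(T,(276,226.2),S,(308.5,202.5)); print("red",p.round(4),e)
print("top ray @0.166",plane(T,(276,226.2),.166).round(4), "side@.166",plane(S,(308.5,202.5),.166).round(4))
print("blue",tri(T,(393.5,222),S,(392,247))[0].round(3), "reach",np.hypot(*p[:2]))
s=telemetry.get_state(); from scipy.spatial.transform import Rotation as Ro
R=Ro.from_quat(s["tcp_rot"]).as_matrix(); 
print("shift to cap top, tool cm",(R.T@(p-s["eef_pos"])*100).round(2)); print(R.round(3))
E
```

```text
red [0.5158 0.0801 0.1648] 0.0009965279908512451
top ray @0.166 [0.5153 0.0803 0.166 ] side@.166 [0.5148 0.0776 0.166 ]
blue [ 0.519 -0.138  0.166] reach 0.5220366292101313
shift to cap top, tool cm [-45.9  -42.56   3.95]
[[-0.942  0.336 -0.001]
 [ 0.336  0.942 -0.001]
 [ 0.    -0.001 -1.   ]]
```

Emit:
{"name": "arm_command", "arguments": {"series": [-2,-2,-0.5,0,0,5,0,-5,-5,-1,0,0,12,0,-8,-7.5,-1.5,0,0,18,0,-11,-10,-2,0,0,24,0,-14,-13,-2.5,0,0,30,0,-17,-16,-2.5,0,0,36,0,-20,-18.5,-2.5,0,0,42,0,-23,-21.5,-2.5,0,0,48,0,-26,-24,-2.5,0,0,54,0,-29,-27,-2.5,0,0,60,0], "force": 80}}

```text
time: 1.03
eef_pos: [0.4095, 0.283, 0.2297]
tcp_rot: [0.642, 0.767, 0.0, 0.0]
contact_force: [2.2, -0.4, -0.3]
opening: 0.999
finger_force: 0.0
```

```bash
cat > go.py <<'E'
from h import *
from scipy.spatial.transform import Rotation as Ro
def go(t):
    s=telemetry.get_state(); R=Ro.from_quat(s["tcp_rot"]).as_matrix()
    print("t",s["time"],"pos",s["eef_pos"].round(4),"yaw",np.degrees(np.arctan2(R[1,0],R[0,0])).round(1),"tilt",R[:2,2].round(4),"q1,q6",s["qpos"][[0,5]].round(2),"F",s["contact_force"].round(2),"M",s["wrist_torque"].round(2),"op",round(s["opening"],3),"ff",round(s["finger_force"],1))
    print("tool shift cm",(R.T@(np.array(t)-s["eef_pos"])*100).round(2))
E
python3 -c "from go import *;go([.5155,.0798,.225])"
```

```text
t 1.0333 pos [0.4095 0.283  0.2297] yaw 100.1 tilt [0.0007 0.0004] q1,q6 [0.4  0.22] F [ 2.21 -0.41 -0.26] M [ 0.02 -0.01 -0.  ] op 0.999 ff 0.0
tool shift cm [-21.86   6.88   0.47]
```

Emit:
{"name": "arm_command", "arguments": {"series": [-3,1,0,0,0,5,0,-6,2,0,0,0,10,0,-9.5,3,0.3,0,0,15,0,-13,4.1,0.5,0,0,20,0,-16,5.1,0.5,0,0,25,0,-19,6.0,0.5,0,0,30,0,-21,6.6,0.5,0,0,35,0,-21.9,6.9,0.5,0,0,40,0,-21.9,6.9,0.5,0,0,40,0,-21.9,6.9,0.5,0,0,40,0]}}

```text
time: 1.87
eef_pos: [0.516, 0.0814, 0.2244]
tcp_rot: [0.864, 0.503, -0.0, -0.0]
contact_force: [0.0, 0.4, -0.1]
opening: 1.0
finger_force: 0.0
```

```bash
python3 - <<'E'
from go import *
go([.5155,.0798,.131])
S=cam("side"); cv2.imwrite("pics/s1.png",cv2.resize(S[0][100:300,200:440],(720,600)))
E
```

```text
t 1.8667 pos [0.516  0.0814 0.2244] yaw 60.4 tilt [-0.0007  0.0004] q1,q6 [-0.04  0.48] F [ 0.02  0.4  -0.09] M [-0.01  0.02  0.01] op 1.0 ff 0.0
tool shift cm [-0.16  0.04  9.34]
```

View pics/s1.png

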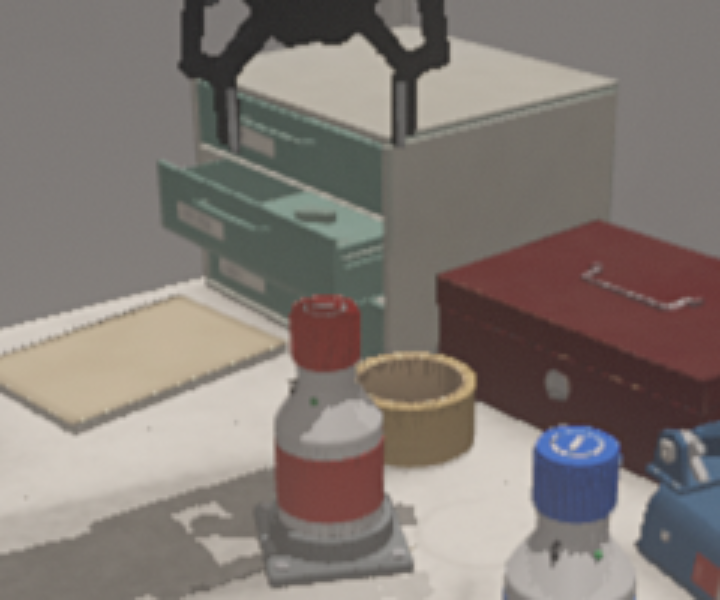

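The open fingers hang either side of the red cap, at crop columns 230 and 403 with the cap at 325. I'll go down now.

Emit:
{"name": "arm_command", "arguments": {"series": [-0.1,0,1.5,0,0,0,0,-0.15,0,4,0,0,0,0,-0.15,0,6.5,0,0,0,0,-0.15,0,8.5,0,0,0,0,-0.15,0,9.5,0,0,0,0,-0.15,0,9.7,0,0,0,0,-0.15,0,9.7,0,0,0,0.3,-0.15,0,9.7,0,0,0,0.4,-0.15,0,9.7,0,0,0,0.4,-0.15,0,9.7,0,0,0,0.4]}}

```text
time: 2.75
eef_pos: [0.5165, 0.0804, 0.1293]
tcp_rot: [0.864, 0.503, 0.001, 0.001]
contact_force: [-0.1, -0.0, 0.1]
opening: 0.601
finger_force: 0.0
```

```bash
python3 - <<'E'
from go import *
go([.5155,.0798,.127])
S=cam("side"); T=cam("top");a=cv2.resize(S[0][150:300,240:360],(400,500));b=cv2.resize(T[0][150:275,220:320],(400,500)); cv2.imwrite("pics/s2.png",np.hstack([a,b]))
E
```

```text
t 2.75 pos [0.5165 0.0804 0.1293] yaw 60.4 tilt [ 0.0029 -0.0001] q1,q6 [-0.04  0.48] F [-0.11 -0.03  0.1 ] M [-0.02 -0.03  0.03] op 0.601 ff 0.0
tool shift cm [-0.1  -0.06  0.22]
```

View pics/s2.png

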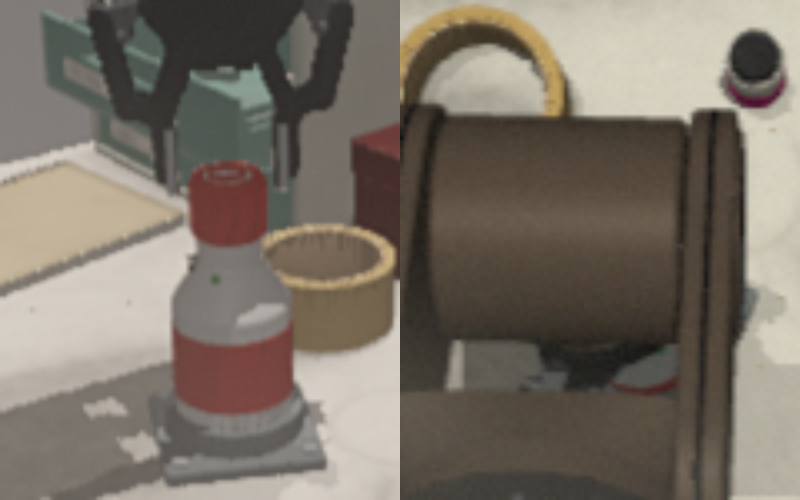

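```bash
python3 - <<'E'
from go import *
S=cam("side")
for z in (.165,.157,.145,.1293): 
  for d in (-.031,0,.031): print(z,d,((proj(S,[.5165+.87*d,.0804-.5*d,z])-[240,150])*3.333).round(0))
print(ctrl.grip_point_offset)
E
```

```text
0.165 -0.031 [170. 177.]
0.165 0 [228. 174.]
0.165 0.031 [286. 171.]
0.157 -0.031 [171. 191.]
0.157 0 [229. 188.]
0.157 0.031 [286. 185.]
0.145 -0.031 [172. 211.]
0.145 0 [229. 208.]
0.145 0.031 [286. 205.]
0.1293 -0.031 [173. 238.]
0.1293 0 [230. 235.]
0.1293 0.031 [287. 232.]
0.0187
```

```bash
python3 - <<'E'
from go import *
S=cam("side")
for z in (.2244,.235,.25): 
  for d in (-.047,.047): print(z,d,((proj(S,[.516+.87*d,.0814-.5*d,z])-[200,100])*3).round(0))
a=cv2.resize(S[0][185:225,280:340],(780,520),interpolation=cv2.INTER_NEAREST); cv2.imwrite("pics/s3.png",a)
E
```

```text
0.2244 -0.047 [239. 215.]
0.2244 0.047 [402. 208.]
0.235 -0.047 [238. 198.]
0.235 0.047 [402. 191.]
0.25 -0.047 [236. 172.]
0.25 0.047 [401. 165.]
```

View pics/s3.png

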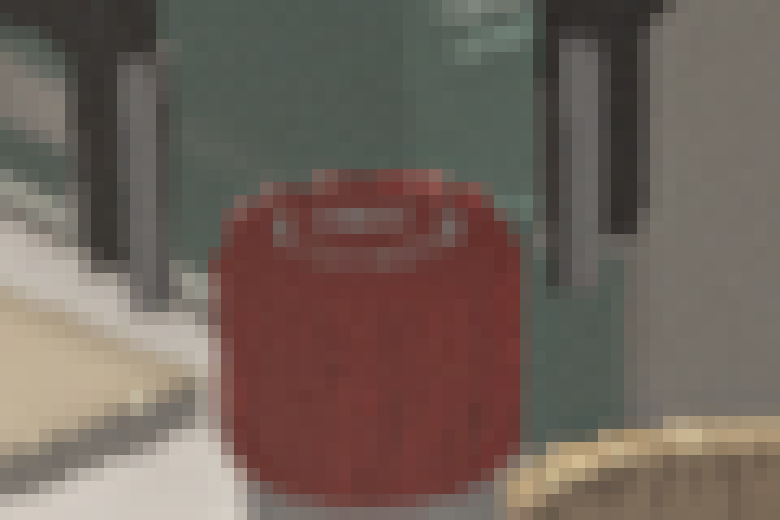

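The fingertips look about 25 mm higher than the TCP reading implies. A further 9 mm down is safe under either reading, so I'll do that, close gently and check.

Emit:
{"name": "arm_command", "arguments": {"series": [-0.1,-0.05,0.4,0,0,0,0.4,-0.1,-0.05,0.8,0,0,0,0.4,-0.1,-0.05,0.8,0,0,0,0.48,-0.1,-0.05,0.8,0,0,0,0.6,-0.1,-0.05,0.8,0,0,0,0.6,-0.1,-0.05,0.8,0,0,0,0.6], "force": 40}}

```text
time: 3.45
eef_pos: [0.5155, 0.0788, 0.1194]
tcp_rot: [0.864, 0.503, 0.001, 0.001]
contact_force: [4.2, -2.2, -2.8]
opening: 0.471
finger_force: 41.7
```

```bash
python3 - <<'E'
from go import *
go([.5155,.0798,.12])
S=cam("side")
a=cv2.resize(S[0][165:225,270:350],(800,600),interpolation=cv2.INTER_NEAREST); cv2.imwrite("pics/s4.png",a)
E
```

```text
t 3.45 pos [0.5155 0.0788 0.1194] yaw 60.4 tilt [ 0.0025 -0.0016] q1,q6 [-0.04  0.48] F [ 4.22 -2.22 -2.76] M [-0.48 -0.59  0.03] op 0.471 ff 41.7
tool shift cm [ 0.09 -0.05 -0.06]
```

View pics/s4.png

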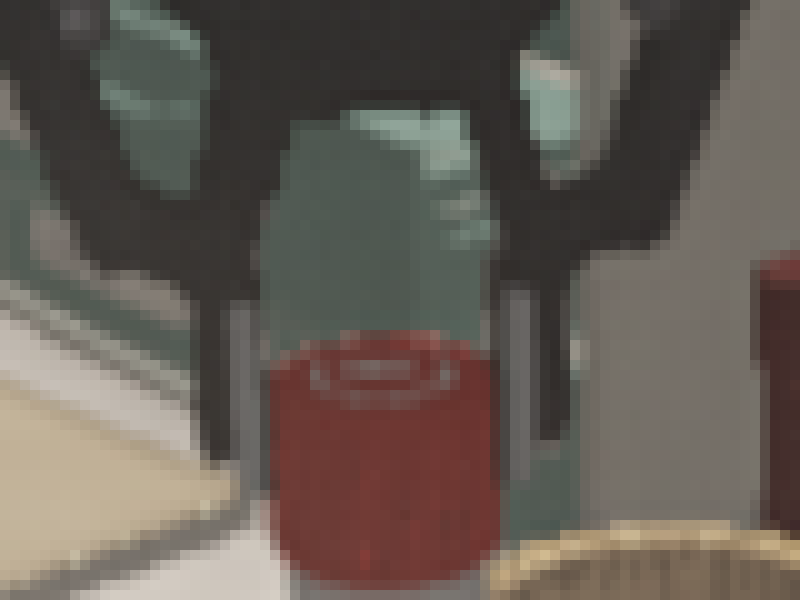

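The pads hold the upper ~20 mm of the cap, with the tips at crop row 490 and the cap side running from about 375 to 560. The 40 mm opening matches the cap. I'll grip harder and press.

Emit:
{"name": "arm_command", "arguments": {"series": [0,0,0,0,0,0,0.75,0,0,0,0,0,0,0.75,0,0,0.2,0,0,0,0.75,0,0,0.4,0,0,0,0.75,0,0,0.6,0,0,0,0.75,0,0,0.7,0,0,0,0.75,0,0,0.7,0,0,0,0.75], "force": 90}}

```text
time: 4.08
eef_pos: [0.5158, 0.079, 0.1146]
tcp_rot: [0.864, 0.503, 0.001, 0.001]
contact_force: [0.4, -5.1, 9.5]
opening: 0.458
finger_force: 91.2
```

```bash
cat > look.py <<'E'
from go import *
import sys
go([.5155,.0798,.12])
S=cam("side"); b,l=blobs(S[0],'red'); print(b)
cv2.imwrite(f"pics/{sys.argv[1]}.png",cv2.resize(S[0][165:285,270:350],(400,600),interpolation=cv2.INTER_NEAREST))
E
python3 look.py s5
```

```text
t 4.0833 pos [0.5158 0.079  0.1146] yaw 60.4 tilt [ 0.0024 -0.0015] q1,q6 [-0.04  0.48] F [ 0.44 -5.09  9.46] M [-0.53  0.22 -0.02] op 0.458 ff 91.2
tool shift cm [ 0.06 -0.06 -0.55]
[([298, 203, 22, 23, 278], [309.5, 214.6])]
```

Emit:
{"name": "arm_command", "arguments": {"series": [0,0,0.2,0,0,0,0.75,0,0,0.4,0,0,0,0.75,0,0,0.4,0,0,0,0.75]}}

```text
time: 4.38
eef_pos: [0.5161, 0.0791, 0.1134]
tcp_rot: [0.864, 0.503, 0.0, 0.001]
contact_force: [-4.0, -4.7, 18.9]
opening: 0.452
finger_force: 93.0
```

```bash
python3 look.py s6
```

```text
t 4.3833 pos [0.5161 0.0791 0.1134] yaw 60.4 tilt [ 0.002  -0.0015] q1,q6 [-0.04  0.48] F [-3.96 -4.72 18.86] M [-0.49  1.22 -0.06] op 0.452 ff 93.0
tool shift cm [ 0.03 -0.09 -0.66]
[([299, 203, 21, 23, 268], [310.3, 214.9])]
```

Emit:
{"name": "arm_command", "arguments": {"series": [0,0,0,0,0,-5,0.75,0,0,0,0,0,-11,0.75,0,0,0,0,0,-17,0.75,0,0,0,0,0,-23,0.75,0,0,0,0,0,-29,0.75,0,0,0,0,0,-35,0.75,0,0,0,0,0,-41,0.75,0,0,0,0,0,-47,0.75,0,0,0,0,0,-53,0.75,0,0,0,0,0,-58,0.75]}}

```text
time: 5.27
eef_pos: [0.5192, 0.0785, 0.1135]
tcp_rot: [0.51, 0.86, 0.002, 0.005]
contact_force: [6.4, -3.7, 11.6]
opening: 0.453
finger_force: 92.0
```

```bash
python3 look.py s7
```

```text
t 5.2667 pos [0.5192 0.0785 0.1135] yaw 118.6 tilt [ 0.0109 -0.0026] q1,q6 [-0.04 -0.54] F [ 6.43 -3.67 11.56] M [-0.98 -0.13 -0.11] op 0.453 ff 92.0
tool shift cm [ 0.28 -0.26 -0.65]
[([311, 203, 9, 23, 157], [315.1, 214.7])]
```

View pics/s7.png

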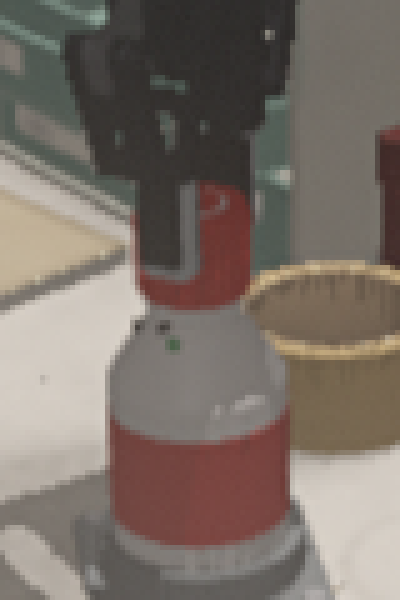

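The pointer at (163,327) has moved most of the way from the black mark (138,327) to the green one (173,344), so the cap is driving it. I'll press a little more and finish the turn.

Emit:
{"name": "arm_command", "arguments": {"series": [0,0,0.15,0,0,-3,0.75,0,0,0.2,0,0,-8,0.75,0,0,0.2,0,0,-13,0.75,0,0,0.2,0,0,-18,0.75,0,0,0.2,0,0,-22,0.75,0,0,0.2,0,0,-24,0.75,0,0,0.2,0,0,-24,0.75]}}

```text
time: 5.9
eef_pos: [0.5204, 0.0787, 0.1147]
tcp_rot: [0.321, 0.947, 0.0, 0.007]
contact_force: [2.4, -1.1, 23.5]
opening: 0.455
finger_force: 89.9
```

```bash
python3 look.py s8
```

```text
t 5.9 pos [0.5204 0.0787 0.1147] yaw 142.5 tilt [ 0.0129 -0.0037] q1,q6 [-0.04 -0.96] F [ 2.38 -1.13 23.46] M [-1.42  0.69  0.05] op 0.455 ff 89.9
tool shift cm [ 0.45 -0.2  -0.53]
[([307, 203, 13, 23, 85], [315.5, 216.4])]
```

View pics/s8.png

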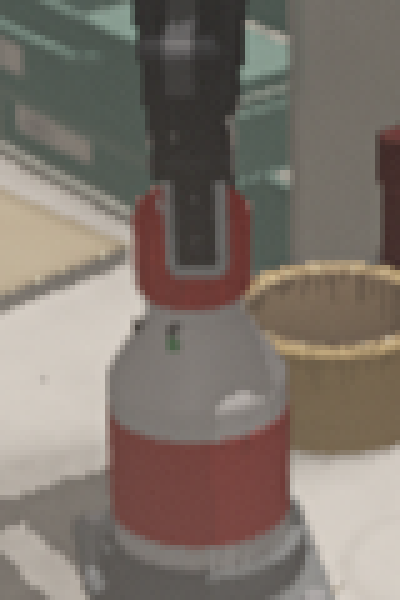

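Pointer and green mark look aligned, at (172,329) and (173,342). I'll turn a little more to confirm it's against the stop.

Emit:
{"name": "arm_command", "arguments": {"series": [0,0,0,0,0,-4,0.75,0,0,0,0,0,-8,0.75,0,0,0,0,0,-10,0.75]}}

```text
time: 6.2
eef_pos: [0.5211, 0.0793, 0.1148]
tcp_rot: [0.239, 0.971, 0.001, 0.007]
contact_force: [4.6, 1.0, 21.8]
opening: 0.458
finger_force: 89.7
```

```bash
python3 look.py s9
```

```text
t 6.2 pos [0.5211 0.0793 0.1148] yaw 152.3 tilt [ 0.0151 -0.0014] q1,q6 [-0.04 -1.13] F [ 4.6   1.   21.81] M [-1.4   0.26 -1.38] op 0.458 ff 89.7
tool shift cm [ 0.51 -0.22 -0.53]
[([298, 205, 18, 21, 85], [305.0, 217.2])]
```

Mz is −1.38 N·m, so it is firmly at the hard stop. I'll ease the twist within the play, let up, open and rise.

Emit:
{"name": "arm_command", "arguments": {"series": [0,0,0,0,0,4,0.75,0,0,-0.4,0,0,4,0.75,0,0,-0.8,0,0,4,0.75,0,0,-1.1,0,0,4,0.6,0,0,-1.1,0,0,4,0.3,0,0,-1.1,0,0,4,0,0,0,-1.1,0,0,4,0,0,0,-1.1,0,0,4,0,0,0,-1.1,0,0,4,0,0,0,-1.1,0,0,4,0]}}

```text
time: 7.08
eef_pos: [0.5138, 0.0798, 0.117]
tcp_rot: [0.273, 0.962, -0.0, -0.001]
contact_force: [-0.2, 0.5, -0.2]
opening: 1.001
finger_force: 0.0
```

```bash
python3 -c "from go import *;go([.5155,.0798,.25])"
```

```text
t 7.0833 pos [0.5138 0.0798 0.117 ] yaw 148.4 tilt [-0.0016  0.0002] q1,q6 [-0.04 -1.06] F [-0.19  0.54 -0.22] M [-0.02 -0.   -0.04] op 1.001 ff 0.0
tool shift cm [ -0.13   0.08 -13.3 ]
```

Emit:
{"name": "arm_command", "arguments": {"series": [0,0,-1,0,0,0,0,0,0,-3,0,0,0,0,0,0,-6,0,0,0,0,0,0,-9,0,0,0,0,0,0,-11,0,0,0,0,0,0,-12,0,0,0,0,0,0,-12,0,0,0,0,0,0,-12,0,0,0,0]}}

```text
time: 7.75
eef_pos: [0.5143, 0.0797, 0.2375]
tcp_rot: [0.273, 0.962, 0.0, 0.0]
contact_force: [0.4, 0.3, 0.1]
opening: 1.001
finger_force: 0.0
```

```bash
python3 look.py s10; python3 -c "
from go import *
S=cam('side'); cv2.imwrite('pics/f.png',np.hstack([cv2.resize(S[0][190:250,285:335],(400,480),interpolation=2),cv2.resize(S[0][235:295,365:415],(400,480),interpolation=2)]))"
```

```text
t 7.75 pos [0.5143 0.0797 0.2375] yaw 148.4 tilt [0.0001 0.    ] q1,q6 [-0.04 -1.06] F [0.41 0.34 0.12] M [-0.01 -0.02 -0.03] op 1.001 ff 0.0
tool shift cm [-0.1   0.07 11.75]
[([298, 200, 22, 23, 206], [311.2, 210.6])]
```

View pics/f.png

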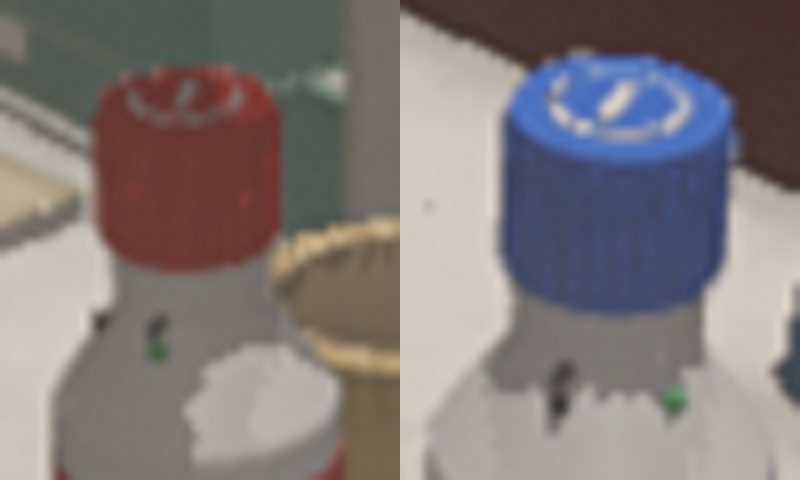

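The red pointer at (157,328) sits over the green mark at (157,349), and the cap is back up with its bottom edge at row 223, as at the start. The blue pointer is still at its black mark.

```bash
python3 -c "from plant import ctrl;print(ctrl.sign_off())"
```

```text
the job is handed in; nothing more can be done
None
```

The red-capped bottle is unlocked: its cap was turned to the hard stop (pointer at the green mark) and has sprung back up. The blue-capped bottle is still locked, and I handed the job in at about 8 s with the gripper clear of everything.

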